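# Snug the bridge-clamp thumbscrew down on the bench block

## Task

Two small bridge clamps stand on the bench mat; only one has a steel block lying under its bridge. Turn the knurled thumbscrew of that clamp clockwise until it seats on the block and you feel the resistance rise, stop there without overtightening it, and let go. Leave the screw of the empty clamp as it is.

Things in the scene. Friction and masses are not known exactly. Their poses are not given: they have to be found in the camera images.
- block_clamp: Grey bridge clamp fixed to the bench, with the block. Origin under its dark 110 x 140 mm base plate (x, y), 4 mm above the table; z up. The bridge, 28 mm wide, 136 mm long along y, flat top 76 mm above the origin, stands on two posts; a bright steel block 95 x 84 x 25 mm under it shows on both sides. The screw stands on the origin's z axis. A dark index notch in the bridge top lies at +y.
- block_screw_head (a point): Centre of this clamp's knurled round steel thumbscrew head, the point to grip, on its upright axis, 108 mm above the table. The head is 36 mm across and 24 mm tall, then a free gap of 16 mm round a 10 mm neck, then the bridge top 28 mm below this point. Grip at any yaw; it turns without rising or sinking. One turn of 0.7 to 1.3 rad, clockwise from above, brings it to its seat.
- block_screw_line (a point): Outer end of the dark line on top of that head, from its centre towards the rim: 15 mm from the axis. At the seat the line points at the notch (clamp's +y). Until then the screw turns lightly (0.05 N m); there it stiffens to 0.2 N m and then climbs by 2 N m per rad. 0.1 to 0.2 rad past the notch is snug, 0.4 overtightened. Let go, it may spring back, but stays seated.
- spare_screw_line (a point): Outer end of the dark line on the screw head of the other clamp, built the same but empty, with no block under its bridge: 15 mm from that screw's axis, 120 mm above the table. To be left alone.
Things that resemble listed ones, but are neither listed nor needed, are in the scene too. What is shaped like the block_clamp but blue or orange is not meant.

How it is judged (in metres and radians):
At the end, for the whole second after the job is handed in: The screw over the block is seated and stays so: the line on its head points at the index notch or up to 0.4 rad past it clockwise (its end no more than 0.6 mm short of the notch's line), and the screw has been let go (x of block_screw_line in the frame of block_clamp above -0.0006 m and y of block_screw_line in the frame of block_clamp above 0.012 m); the robot touches nothing.
It fails at once if the thumbscrew over the block is overtightened (its line goes more than 0.4 rad, 6 mm, past the notch) (x of block_screw_line in the frame of block_clamp above 0.006 m).
It fails at once if the screw of the empty clamp is turned (the end of its line moves more than 5 mm) (distance of spare_screw_line from where it was at the start of the episode above 0.005 m).
It also fails if it takes over 35 s, if anything falls off the work surface, if the arm or the gripper's body presses on something with over 40 N, if the wrist force passes 120 N, or if a joint passes its speed limit or range.

## Robot

A 6-joint arm with a two-finger parallel gripper is mounted at the origin on the work surface. World frame = base frame: x ahead of the robot, y to its left, z up, the work surface at z = 0. Lengths are in m, angles in degrees, forces in N, time in s.
With the tool pointing down it reaches from about 0.375 to 0.9 m from the base axis. Payload 3.1 kg.
Tool frame: the origin (TCP) lies at the very end of the fingers, on their centre line; the grasp point (between the pads) lies 19 mm behind it; z points along the fingers, y is the direction in which the jaws open and shut (so a half turn about z gives the same grasp; the last joint's range is limited). The gripper opens to 87 mm and grips with 3 to 60 N. Pads are 19 mm wide; open, the fingers measure 117 mm over their backs; the gripper's body (75 mm by 190 mm) begins 51 mm behind the grasp point.
Start: joints at [-83.108, 30.224, 82.088, -0, 67.689, -10.227], TCP at [0.184, -0.597, 0.223] pointing down, gripper open.
Joint ranges: [-176.69, 176.69], [-43.24, 126.21], [12.49, 139.97], [-82, 262], [0, 151.66], [-163.58, 163.58]. Speed limits (degrees/s): [159.86, 159.86, 180, 180, 180, 180].

## Interface

Orientations are given as a 3x3 rotation matrix whose columns are the frame's x, y, z axes.
In Python, from rig import readout, capture, camera_model, bot, spot_in, regions_of gives the robot as it stands.
- The arm moves only by the tool send_rows, never from a script. Its argument "moves" is a list that holds one entry, the list of rows, each a list of 7 numbers: the turn, a rotation vector about the tool's x, y, z in degrees, then the shift along the tool's x, y, z in cm, then the opening, from -1 (shut) to 1 (fully open). A call has exactly 5 rows; each row shifts and turns the commanded pose from where the row before left it, along the tool's axes as they then stand; what a row does not reach is not made up. A row lasts 1/10 s, in which the tool goes at most 50 mm and 8.59 degrees, less where a joint would pass 70% of its speed; a pose out of reach is approached as far as the arm can. A call with a gripper value outside its range is refused whole. The fingers move at their own pace and stop on an object; the grip force is fixed at half the most. Time passes only in rows, so rows that do not move let the fingers close, or fill a call up. It gives the time, the measured TCP pose, the force and the opening at its end, in the units of the state.
- readout.read_state(): the state, without advancing time (a new reading comes with each control period).
- capture(name): name is "side" or "top" or "wrist"; returns the picture (384x512x3 uint8, blue, green, red); there is no depth.
- camera_model(name): a dict with "camera_matrix" (3x3 intrinsics, pixels), "pose" (4x4, takes a point from camera to world coordinates). Camera axes: x right, y up, looking along -z (the intrinsics and any distortion apply to the point x, -y, -z); pixel columns grow to the right and rows downward; lengths in m; the calibration is good to about 2 mm. The wrist camera is an equidistant fisheye: a pixel r from the principal point sees the ray r / f radians off the axis. A picture is of the moment at which its call begins: read the wrist's pose just before it. camera_model takes no time and is no camera call; for the wrist camera it gives the pose at the moment of the call.
- bot.hand_in(): hands the job in, once; it reports no verdict.
Trained networks look in the newest picture that a camera, given by its name, has taken for a name from the list of things; names that differ only in an ending like _2 or _b are one class to them, and where a whole thing is asked for, a point or a joint stands for the part that bears it (a point fixed in the world has none). Each returns a list of dicts, best first, with "p" (0 to 1); they miss things now and then, are a little off and sometimes report something else, mostly with a low value. They report only what shows in the picture. A call takes as long as a camera call. They do not tell look-alikes from the thing itself.
- spot_in(camera, thing): "location" ([x, y, z] in m, in world coordinates, good to about 4 mm: the middle of the surface that is visible of it).
- regions_of(camera, thing): "mask" (384x512 bool, what is visible of it).
The state is a dict: "time_s": time; "joint_positions": joint angles; "qvel": joint speeds; "tau": joint torques, N m; "position": TCP position; "tcp_rot": TCP orientation; "force": force on the tool from outside, world axes, zero at the start; "moment": the same for the moment, N m; "opening": opening from 0.0 (shut) to 1.0 (fully open).
Only numpy, scipy, OpenCV 4.12 (cv2) and the standard library are available. Lean on these libraries where they do the work, as an engineer would, in place of code of your own. Each camera call takes 0.05 s, during which the arm holds its last target. There are 200 camera calls.

## Working session

There is one attempt and no reset: what is moved stays moved. The work goes in short steps, Python scripts to look and compute and a tool call to move; the robot and the scene stay as the last step left them, time stands still between calls to the robot, and variables do not carry over. Pictures are saved under pics/ and viewed, about 8 in all and at most 12, crops included, and the job is handed in when it is done.

Besides the shell and the picture viewer there is one more tool, called after ">>>" by a JSON object that holds its "op" and its "data". send_rows: Moves the arm, as the interface text tells. Its arguments: {"type":"object","properties":{"moves":{"type":"array","items":{"type":"array","items":{"type":"array","items":{"type":"number"}}}}},"required":["moves"]}

```bash
mkdir -p pics; ls
python3 - <<'E'
from rig import readout, capture, camera_model, bot, spot_in, regions_of
import cv2,numpy as np
s=readout.read_state();print({k:np.round(v,3).tolist() for k,v in s.items()})
for n in("side","top"):
    im=capture(n);cv2.imwrite(f"pics/{n}0.png",im)
    for t in("block_clamp","block_screw_head","block_screw_line"):
        print(n,t,[(np.round(d["location"],3).tolist(),round(d["p"],2)) for d in spot_in(n,t)])
a=cv2.imread("pics/side0.png");b=cv2.imread("pics/top0.png")
cv2.imwrite("pics/both.png",cv2.resize(np.vstack([b,a]),(800,1200))[:,:])
cv2.imwrite("pics/t1.png",cv2.resize(b,(800,600)));cv2.imwrite("pics/s1.png",cv2.resize(a,(800,600)))
E
```

```text
pics
{'time_s': 0.0, 'joint_positions': [-83.107, 30.276, 82.155, -0.002, 67.69, -10.229], 'qvel': [-0.049, 0.152, 0.048, 0.045, 0.123, 0.016], 'tau': [0.0, -44.004, -17.659, 0.063, 0.058, -0.0], 'position': [0.184, -0.597, 0.222], 'tcp_rot': [[0.956, 0.294, -0.0], [0.294, -0.956, 0.002], [0.0, -0.002, -1.0]], 'force': [-1.025, 0.508, -0.201], 'moment': [0.013, -0.024, -0.003], 'opening': 1.001}
side block_clamp [([0.199, 0.348, 0.04], 0.88), ([0.531, 0.253, 0.041], 0.78), ([0.323, 0.664, 0.039], 0.68)]
side block_screw_head [([0.209, 0.342, 0.116], 0.66), ([0.538, 0.247, 0.117], 0.53), ([0.328, 0.653, 0.118], 0.51)]
side block_screw_line [([0.33, 0.656, 0.116], 0.76), ([0.211, 0.341, 0.116], 0.55), ([0.537, 0.247, 0.119], 0.51)]
top block_clamp [([0.339, 0.636, 0.036], 0.86), ([0.218, 0.324, 0.034], 0.7)]
top block_screw_head [([0.337, 0.643, 0.118], 0.6), ([0.21, 0.329, 0.118], 0.53), ([0.538, 0.242, 0.116], 0.44)]
top block_screw_line [([0.541, 0.234, 0.118], 0.64), ([0.213, 0.329, 0.115], 0.61), ([0.337, 0.645, 0.121], 0.47), ([0.488, -0.22, 0.122], 0.41)]
```

View pics/t1.png

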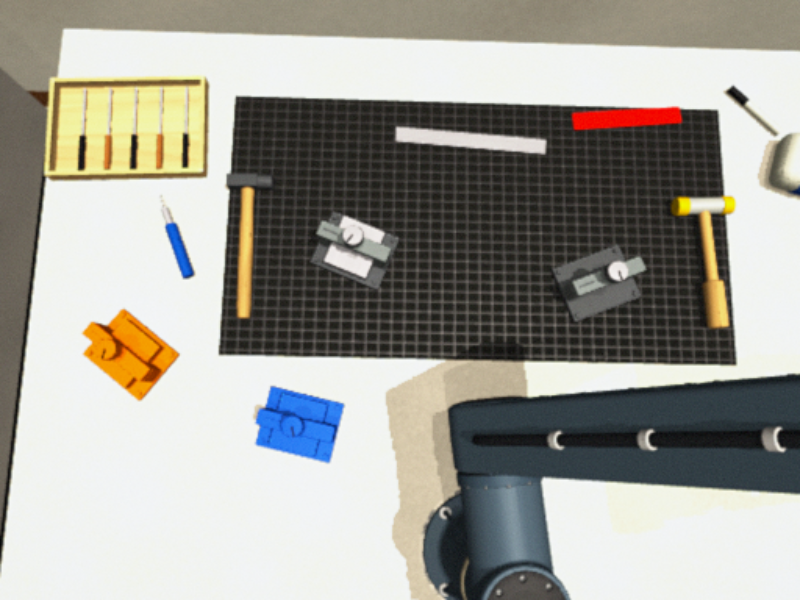

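View pics/s1.png

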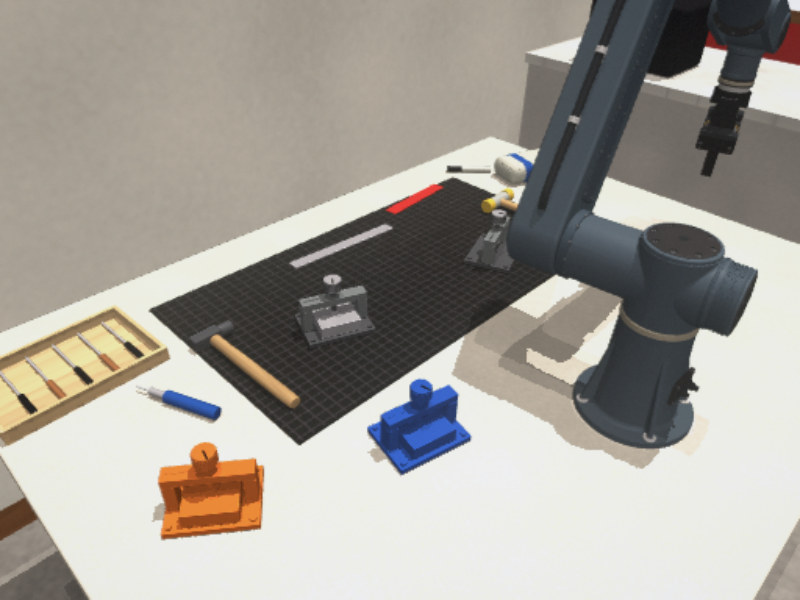

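The top view shows the grey clamp with the block at about (352,237), which is world (0.54, 0.245). The empty clamp is at (615,270), about (0.49, -0.22). The side view agrees. I'll move over towards the block clamp now.

>>> {"op": "send_rows", "data": {"moves": [[[0, 0, 0, 3.6, -3.2, 0, 1], [0, 0, 0, 3.6, -3.2, 0, 1], [0, 0, 0, 3.6, -3.2, 0, 1], [0, 0, 0, 3.6, -3.2, 0, 1], [0, 0, 0, 3.6, -3.2, 0, 1]]]}}

```text
time_s: 0.9
position: [0.3096, -0.3898, 0.2227]
tcp_rot: [[0.956, 0.294, 0.0], [0.294, -0.956, -0.0], [0.0, 0.001, -1.0]]
force: [0.3, -0.8, -0.1]
opening: 0.998
```

>>> {"op": "send_rows", "data": {"moves": [[[0, 0, 0, 3.6, -3.2, 0, 1], [0, 0, 0, 3.6, -3.2, 0, 1], [0, 0, 0, 3.6, -3.2, 0, 1], [0, 0, 0, 3.6, -3.2, 0, 1], [0, 0, 0, 3.6, -3.2, 0, 1]]]}}

```text
time_s: 1.4
position: [0.4347, -0.1839, 0.2229]
tcp_rot: [[0.956, 0.294, 0.001], [0.294, -0.956, -0.001], [0.001, 0.001, -1.0]]
force: [-0.0, -0.2, 0.6]
opening: 1.0
```

>>> {"op": "send_rows", "data": {"moves": [[[0, 0, 0, 1.7, -4, 0, 1], [0, 0, 0, 1.7, -4, 0, 1], [0, 0, 0, 1.7, -4, 0, 1], [0, 0, 0, 1.7, -4, 0, 1], [0, 0, 0, 1.7, -4, 0, 1]]]}}

```text
time_s: 1.9
position: [0.4563, 0.0324, 0.2229]
tcp_rot: [[0.956, 0.294, 0.001], [0.294, -0.956, -0.0], [0.001, 0.0, -1.0]]
force: [0.3, -0.2, 0.7]
opening: 1.0
```

>>> {"op": "send_rows", "data": {"moves": [[[0, 0, 0, 1.7, -4, 0, 1], [0, 0, 0, 1.7, -4, 0, 1], [0, 0, 0, 1.7, -4, 0, 1], [0, 0, 0, 0, 0, 0, 1], [0, 0, 0, 0, 0, 0, 1]]]}}

```text
time_s: 2.4
position: [0.4694, 0.1611, 0.2225]
tcp_rot: [[0.955, 0.297, -0.0], [0.297, -0.955, -0.001], [-0.0, 0.001, -1.0]]
force: [-0.1, -0.5, 0.4]
opening: 0.998
```

```bash
cat > h.py <<'E'
from rig import readout, capture, camera_model, bot, spot_in, regions_of
import cv2,numpy as np
def project(n,P,m=None):
    m=m or camera_model(n);T=np.linalg.inv(m["pose"]);K=np.array(m["camera_matrix"])
    p=(T[:3,:3]@np.atleast_2d(P).T).T+T[:3,3]; p=p*[1,-1,-1]
    if n=="wrist":
        r=np.hypot(p[:,0],p[:,1]);th=np.arctan2(r,p[:,2]);q=p[:,:2]/np.maximum(r,1e-9)[:,None]*th[:,None]
    else: q=p[:,:2]/p[:,2:]
    return q*[K[0,0],K[1,1]]+K[:2,2]
def ray_z(n,uv,z,m=None):
    m=m or camera_model(n);K=np.array(m["camera_matrix"]);T=np.array(m["pose"])
    q=(np.atleast_2d(uv)-K[:2,2])/[K[0,0],K[1,1]]
    if n=="wrist":
        th=np.hypot(*q.T);s=np.sin(th)/np.maximum(th,1e-9);d=np.c_[q*s[:,None],np.cos(th)]
    else: d=np.c_[q,np.ones(len(q))]
    d=(T[:3,:3]@(d*[1,-1,-1]).T).T
    return T[:3,3]+d*((z-T[2,3])/d[:,2])[:,None]
E
cat > look.py <<'E'
from h import *
import sys
s=readout.read_state();print(s["time_s"],np.round(s["position"],4),np.round(s["joint_positions"],1),np.round(s["tcp_rot"],3).tolist())
m=camera_model("wrist");im=capture("wrist");cv2.imwrite("pics/%s_raw.png"%sys.argv[1],im);print(np.round(m["pose"],3).tolist(),np.round(m["camera_matrix"],1).tolist())
np.save("pics/%s_pose.npy"%sys.argv[1],m["pose"])
for t in("block_clamp","block_screw_head","block_screw_line"):
    print(t,[(np.round(d["location"],4).tolist(),round(d["p"],2)) for d in spot_in("wrist",t)])
c=project("wrist",[.538,.245,.12],m)[0];print("centre px",c)
x,y=np.clip(c-[100,75],0,[312,234]).astype(int);print("crop",x,y)
cv2.imwrite("pics/%s.png"%sys.argv[1],np.hstack([cv2.resize(im,(0,0),fx=.75,fy=.75),]) if 0 else cv2.resize(im[y:y+150,x:x+200],(800,600),interpolation=cv2.INTER_CUBIC))
E
python3 look.py w1
```

```text
2.4 [0.4694 0.1611 0.2225] [  6.   20.4 100.2  -0.   59.4  78.8] [[0.955, 0.297, -0.0], [0.297, -0.955, -0.001], [-0.0, 0.001, -1.0]]
[[0.298, 0.912, 0.281, 0.547], [-0.955, 0.285, 0.088, 0.186], [-0.0, -0.294, 0.956, 0.385], [0.0, 0.0, 0.0, 1.0]] [[297.3, 0.0, 256.5], [0.0, 297.3, 191.1], [0.0, 0.0, 1.0]]
block_clamp [([0.5468, 0.2331, 0.0404], 0.94), ([0.338, 0.5773, 0.0065], 0.79)]
block_screw_head [([0.5421, 0.2399, 0.1198], 0.78)]
block_screw_line [([0.5434, 0.2367, 0.1199], 0.88)]
centre px [190.06649067  94.34028588]
crop 90 19
```

View pics/w1.png

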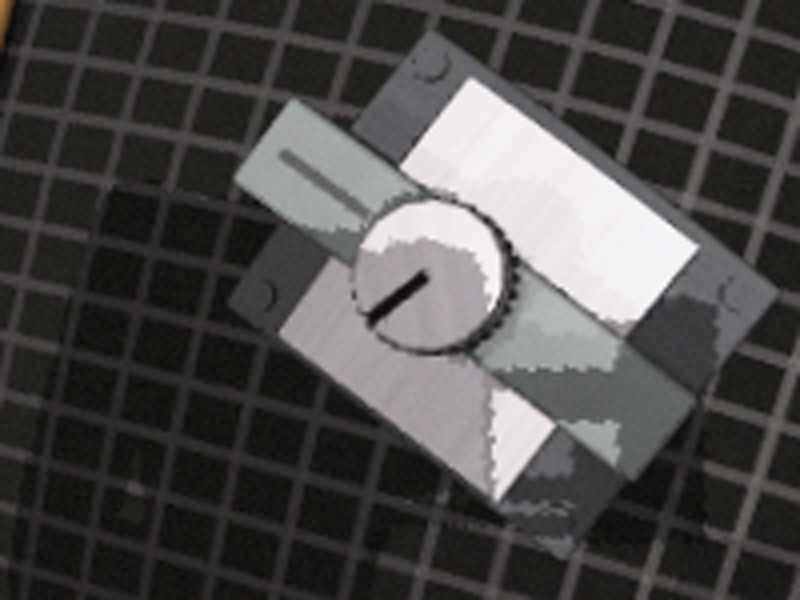

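The wrist crop shows the notch from about (285,153) to (365,212). The head is centred near (428,275), and its line runs to about (371,320), so it needs under a quarter turn clockwise.

```bash
cat > ang.py <<'E'
from h import *
m=camera_model("wrist");m=dict(m);m["pose"]=np.load("pics/w1_pose.npy")
f=lambda pts,z:ray_z("wrist",np.array(pts)/4+[90,19],z,m)[:,:2]
B=f([(293,98),(233,182),(697,402),(630,480)],.080)
N=f([(285,153),(365,212)],.080);L=f([(425,275),(371,321)],.120);H=f([(428,275)],.120)[0]
yaw=lambda v:np.degrees(np.arctan2(v[1],v[0]))
print("bridge mid",B.mean(0),"dir",yaw(B[0]-B[2]),yaw(B[1]-B[3]),"len",np.linalg.norm(B[0]-B[2]),np.linalg.norm(B[0]-B[1]))
print("notch",N,yaw(N[0]-N[1]),"line",L,yaw(L[1]-L[0]),"len",np.linalg.norm(L[1]-L[0]),"head",H)
E
python3 ang.py
```

```text
bridge mid [0.54501659 0.24064479] dir 68.59900747489606 68.87628456212224 len 0.1340279789694235 0.02710379652450754
notch [[0.56708681 0.29563688]
 [0.55677702 0.26970281]] 68.32027790420169 line [[0.54515306 0.24121436]
 [0.53202273 0.25031532]] 145.27321669633412 len 0.01597601870319021 head [0.54532606 0.24055423]
```

Notch yaw is about 68.6° and line yaw about 145.3°, so the seat is about 77° clockwise. The joint 6 range means I should turn counter-clockwise first.

>>> {"op": "send_rows", "data": {"moves": [[[0, 0, -8.5, 0, 0, 0, 1], [0, 0, -8.5, 0, 0, 0, 1], [0, 0, -8.5, 0, 0, 0, 1], [0, 0, -8.5, 0, 0, 0, 1], [0, 0, -8.5, 0, 0, 0, 1]]]}}

```text
time_s: 3.1
position: [0.4698, 0.1589, 0.2226]
tcp_rot: [[0.503, 0.864, -0.0], [0.864, -0.503, -0.0], [-0.0, -0.0, -1.0]]
force: [-0.1, 0.2, 0.6]
opening: 1.001
```

```bash
cat > d.py <<'E'
from h import *
import sys
s=readout.read_state();R=np.array(s["tcp_rot"]);t=np.array([float(a) for a in sys.argv[1:4]])
print(s["time_s"],np.round(s["joint_positions"],1),"yaw",np.degrees(np.arctan2(R[1,0],R[0,0])),"tool shift cm",np.round(R.T@(t-s["position"])*100,2),"F",np.round(s["force"],1),"M",np.round(s["moment"],3),"op",s["opening"])
E
python3 d.py .545 .2406 .165
```

```text
3.1 [  5.8  20.3 100.3  -0.   59.4  35.9] yaw 59.81380351653272 tool shift cm [10.85  2.39  5.76] F [-0.1  0.2  0.6] M [-0.014 -0.018  0.029] op 1.0006183318725366
```

```bash
python3 look.py w2
```

```text
3.1 [0.4698 0.1589 0.2226] [  5.8  20.3 100.3  -0.   59.4  35.9] [[0.503, 0.864, -0.0], [0.864, -0.503, -0.0], [-0.0, -0.0, -1.0]]
[[0.865, 0.48, 0.147, 0.511], [-0.502, 0.826, 0.255, 0.23], [0.0, -0.294, 0.956, 0.385], [0.0, 0.0, 0.0, 1.0]] [[297.3, 0.0, 256.5], [0.0, 297.3, 191.1], [0.0, 0.0, 1.0]]
block_clamp [([0.5358, 0.2398, 0.0411], 0.94), ([0.2306, 0.3266, 0.0358], 0.69)]
block_screw_head [([0.2249, 0.3323, 0.1108], 0.67), ([0.5431, 0.2384, 0.1234], 0.65)]
block_screw_line [([0.224, 0.3279, 0.1134], 0.85), ([0.5418, 0.2368, 0.1172], 0.55)]
centre px [274.39573694  72.75949138]
crop 174 0
```

View pics/w2.png

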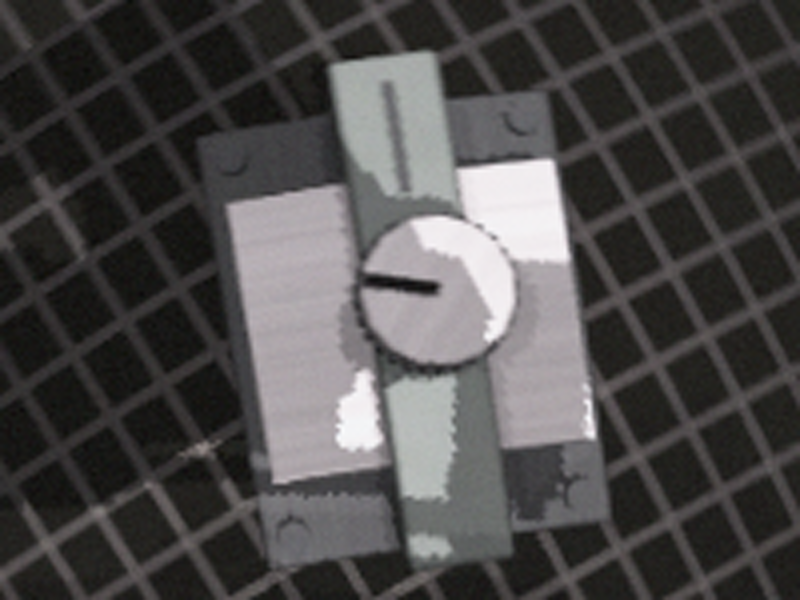

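This view shows the head at (438,288) and the line tip at (365,280). The notch runs from (388,84) to (405,190).

```bash
sed -e 's/w1_pose/w2_pose/;s/\[90,19\]/[174,0]/;s/B=f(\[.*\],.080)/B=f([(329,66),(438,53),(410,568),(512,554)],.080)/;s/(285,153),(365,212)/(388,84),(405,190)/;s/(425,275),(371,321)/(437,287),(365,280)/;s/(428,275)/(438,288)/' ang.py > ang2.py; python3 ang2.py; python3 d.py .544 .2405 .165
```

```text
bridge mid [0.54518545 0.24122146] dir 68.88965747320324 68.40184200517243 len 0.13308482359676954 0.027929042580541436
notch [[0.56685945 0.29665145]
 [0.55612119 0.26977876]] 68.21848504331203 line [[0.54524877 0.24202438]
 [0.53228656 0.25108287]] 145.0526610364177 len 0.01581376371295235 head [0.54532866 0.24172305]
3.3 [  5.8  20.3 100.2  -0.   59.4  36.5] yaw 59.334142340014594 tool shift cm [10.76  2.25  5.76] F [-0.3  0.2  0.1] M [-0.015 -0.03   0.007] op 1.0007955235016064
```

>>> {"op": "send_rows", "data": {"moves": [[[0, 0, 0, 3.6, 0.8, 0.9, 1], [0, 0, 0, 3.6, 0.8, 0.9, 1], [0, 0, 0, 3.6, 0.7, 1, 1], [0, 0, 0, 0, 0, 2, 1], [0, 0, 0, 0, 0, 1, 1]]]}}

```text
time_s: 3.8
position: [0.5436, 0.2419, 0.1627]
tcp_rot: [[0.507, 0.862, -0.003], [0.862, -0.507, -0.001], [-0.002, -0.002, -1.0]]
force: [-0.6, -0.3, -0.7]
opening: 0.999
```

```bash
python3 d.py .5452 .2412 .090
```

```text
3.8 [13.2 32.2 89.7 -0.  58.3 43.7] yaw 59.52434881545192 tool shift cm [0.03 0.18 7.27] F [-0.6 -0.3 -0.7] M [-0.041 -0.003  0.033] op 0.9987048239504797
```

>>> {"op": "send_rows", "data": {"moves": [[[0, 0, 0, 0, 0.1, 2, 1], [0, 0, 0, 0, 0, 2, 1], [0, 0, 0, 0, 0, 1.6, 1], [0, 0, 0, 0, 0, 1, 1], [0, 0, 0, 0, 0, 0, 1]]]}}

```text
time_s: 4.3
position: [0.5436, 0.2405, 0.0973]
tcp_rot: [[0.507, 0.862, -0.004], [0.862, -0.507, -0.001], [-0.003, -0.003, -1.0]]
force: [-0.3, 0.7, -0.2]
opening: 0.996
```

```bash
python3 d.py .5452 .2412 .090
```

```text
4.3 [13.1 37.4 92.4 -0.  50.4 43.6] yaw 59.52386469935292 tool shift cm [0.14 0.1  0.73] F [-0.3  0.7 -0.2] M [-0.06  -0.093  0.009] op 0.9958705331617311
```

Clear of contact. I'll finish the approach and close.

>>> {"op": "send_rows", "data": {"moves": [[[0, 0, 0, 0.1, 0.1, 0.6, 1], [0, 0, 0, 0, 0, 0, 1], [0, 0, 0, 0, 0, 0, -1], [0, 0, 0, 0, 0, 0, -1], [0, 0, 0, 0, 0, 0, -1]]]}}

```text
time_s: 4.8
position: [0.5465, 0.2419, 0.093]
tcp_rot: [[0.506, 0.863, 0.001], [0.863, -0.506, 0.0], [0.001, 0.001, -1.0]]
force: [0.2, -0.7, 0.5]
opening: 0.813
```

>>> {"op": "send_rows", "data": {"moves": [[[0, 0, 0, 0, 0, 0, -1], [0, 0, 0, 0, 0, 0, -1], [0, 0, 0, 0, 0, 0, -1], [0, 0, 0, 0, 0, 0, -1], [0, 0, 0, 0, 0, 0, -1]]]}}

```text
time_s: 5.3
position: [0.5459, 0.242, 0.0925]
tcp_rot: [[0.506, 0.863, -0.001], [0.863, -0.506, 0.0], [-0.0, -0.001, -1.0]]
force: [-1.1, 0.5, 1.3]
opening: 0.396
```

```bash
python3 d.py .5452 .2412 .090
```

```text
5.3 [13.2 37.9 92.3  0.  49.8 43.5] yaw 59.60196077801359 tool shift cm [-0.1  -0.02  0.25] F [-1.1  0.5  1.3] M [ 0.103  0.023 -0.021] op 0.39578258765976976
```

The head is gripped: opening 0.396, about 34 mm. Next I turn clockwise, which is +z in the tool frame, in stages.

>>> {"op": "send_rows", "data": {"moves": [[[0, 0, 4, 0, 0, 0, -1], [0, 0, 8, 0, 0, 0, -1], [0, 0, 8, 0, 0, 0, -1], [0, 0, 8, 0, 0, 0, -1], [0, 0, 8, 0, 0, 0, -1]]]}}

```text
time_s: 5.8
position: [0.5465, 0.2413, 0.0926]
tcp_rot: [[0.918, 0.396, 0.0], [0.396, -0.918, -0.001], [-0.0, 0.001, -1.0]]
force: [0.2, -2.0, -0.2]
opening: 0.394
```

```bash
python3 d.py .5452 .2412 .090
```

```text
5.8 [13.1 37.9 92.3 -0.1 49.8 79.9] yaw 23.33591039977681 tool shift cm [-0.13 -0.05  0.26] F [ 0.2 -2.  -0.2] M [-0.34  -0.065  0.019] op 0.39417745324004433
```

>>> {"op": "send_rows", "data": {"moves": [[[0, 0, 8, 0, 0, 0, -1], [0, 0, 8, 0, 0, 0, -1], [0, 0, 8, 0, 0, 0, -1], [0, 0, 4, 0, 0, 0, -1], [0, 0, 0, 0, 0, 0, -1]]]}}

```text
time_s: 6.3
position: [0.5466, 0.2405, 0.0926]
tcp_rot: [[0.997, -0.076, 0.0], [-0.076, -0.997, -0.002], [0.0, 0.002, -1.0]]
force: [0.7, -5.5, 0.2]
opening: 0.394
```

```bash
python3 d.py .5452 .2412 .090
```

```text
6.3 [ 13.1  37.9  92.3  -0.2  49.8 107.5] yaw -4.338315390903713 tool shift cm [-0.15 -0.06  0.26] F [ 0.7 -5.5  0.2] M [-0.821 -0.188  0.01 ] op 0.3936385931601728
```

>>> {"op": "send_rows", "data": {"moves": [[[0, 0, 4, 0, 0, 0, -1], [0, 0, 4, 0, 0, 0, -1], [0, 0, 2, 0, 0, 0, -1], [0, 0, 0, 0, 0, 0, -1], [0, 0, 0, 0, 0, 0, -1]]]}}

```text
time_s: 6.8
position: [0.5466, 0.2403, 0.0925]
tcp_rot: [[0.969, -0.246, 0.0], [-0.246, -0.969, -0.002], [0.001, 0.002, -1.0]]
force: [1.6, -5.7, 1.2]
opening: 0.392
```

```bash
python3 d.py .5452 .2412 .090
```

```text
6.8 [ 13.1  37.9  92.3  -0.2  49.8 117.4] yaw -14.240432777407673 tool shift cm [-0.16 -0.06  0.25] F [ 1.6 -5.7  1.2] M [-0.894 -0.137  0.028] op 0.3921461216853968
```

>>> {"op": "send_rows", "data": {"moves": [[[0, 0, 2, 0, 0, 0, -1], [0, 0, 2, 0, 0, 0, -1], [0, 0, 1, 0, 0, 0, -1], [0, 0, 0, 0, 0, 0, -1], [0, 0, 0, 0, 0, 0, -1]]]}}

```text
time_s: 7.3
position: [0.5465, 0.2401, 0.0926]
tcp_rot: [[0.945, -0.328, 0.0], [-0.328, -0.945, -0.003], [0.001, 0.003, -1.0]]
force: [0.8, -7.0, -0.2]
opening: 0.395
```

```bash
python3 d.py .5452 .2412 .090
```

```text
7.3 [ 13.1  37.9  92.3  -0.2  49.8 122.4] yaw -19.153854286078623 tool shift cm [-0.16 -0.06  0.25] F [ 0.8 -7.  -0.2] M [-0.993 -0.098  0.224] op 0.3945426515417722
```

The moment rose from about 0.03 to 0.22 N m near the predicted angle of -17°, so it is seating. I'll add a little more for snug.

>>> {"op": "send_rows", "data": {"moves": [[[0, 0, 2, 0, 0, 0, -1], [0, 0, 2, 0, 0, 0, -1], [0, 0, 1, 0, 0, 0, -1], [0, 0, 0, 0, 0, 0, -1], [0, 0, 0, 0, 0, 0, -1]]]}}

```text
time_s: 7.8
position: [0.5465, 0.24, 0.0925]
tcp_rot: [[0.913, -0.408, -0.0], [-0.408, -0.913, -0.003], [0.001, 0.003, -1.0]]
force: [0.4, -6.4, 0.6]
opening: 0.396
```

```bash
python3 d.py .5452 .2412 .090
```

```text
7.8 [ 13.1  37.9  92.3  -0.3  49.8 127.4] yaw -24.105276163661777 tool shift cm [-0.17 -0.06  0.25] F [ 0.4 -6.4  0.6] M [-0.977 -0.013  0.387] op 0.3955025433542804
```

Mz is climbing at about 1.9 N m/rad, which matches the specification, so the screw is roughly 0.1 rad past the seat. I'll go 2° more, then release and rise.

>>> {"op": "send_rows", "data": {"moves": [[[0, 0, 1, 0, 0, 0, -1], [0, 0, 1, 0, 0, 0, -1], [0, 0, 0, 0, 0, 0, -1], [0, 0, 0, 0, 0, 0, -1], [0, 0, 0, 0, 0, 0, -1]]]}}

```text
time_s: 8.3
position: [0.5464, 0.24, 0.0925]
tcp_rot: [[0.898, -0.44, -0.0], [-0.44, -0.898, -0.004], [0.001, 0.003, -1.0]]
force: [0.8, -6.5, 1.7]
opening: 0.395
```

```bash
python3 d.py .5452 .2412 .090
```

```text
8.3 [ 13.1  37.9  92.3  -0.3  49.8 129.3] yaw -26.086052972468053 tool shift cm [-0.17 -0.06  0.25] F [ 0.8 -6.5  1.7] M [-0.97  -0.068  0.461] op 0.39544753791485304
```

>>> {"op": "send_rows", "data": {"moves": [[[0, 0, 0, 0, 0, 0, 1], [0, 0, 0, 0, 0, 0, 1], [0, 0, 0, 0, 0, 0, 1], [0, 0, 0, 0, 0, 0, 1], [0, 0, 0, 0, 0, 0, 1]]]}}

```text
time_s: 8.8
position: [0.5462, 0.2421, 0.0925]
tcp_rot: [[0.896, -0.444, -0.0], [-0.444, -0.896, 0.0], [-0.0, -0.0, -1.0]]
force: [0.5, -0.2, 0.6]
opening: 0.761
```

>>> {"op": "send_rows", "data": {"moves": [[[0, 0, 0, 0, 0, 0, 1], [0, 0, 0, 0, 0, -2, 1], [0, 0, 0, 0, 0, -3, 1], [0, 0, 0, 0, 0, -4, 1], [0, 0, 0, 0, 0, -4, 1]]]}}

```text
time_s: 9.3
position: [0.5458, 0.2417, 0.2234]
tcp_rot: [[0.896, -0.444, -0.002], [-0.444, -0.896, -0.0], [-0.001, 0.001, -1.0]]
force: [0.0, 0.2, -0.0]
opening: 0.994
```

>>> {"op": "send_rows", "data": {"moves": [[[0, 0, 0, -3, 0, 0, 1], [0, 0, 0, -4, 0, 0, 1], [0, 0, 0, -4, 0, 0, 1], [0, 0, 0, 0, 0, 0, 1], [0, 0, 0, 0, 0, 0, 1]]]}}

```text
time_s: 9.8
position: [0.4473, 0.2911, 0.2229]
tcp_rot: [[0.897, -0.443, 0.001], [-0.443, -0.897, 0.0], [0.001, -0.0, -1.0]]
force: [0.2, 0.8, -0.1]
opening: 1.003
```

```bash
python3 look.py w3
```

```text
9.8 [0.4473 0.2911 0.2229] [ 21.1  23.2  95.2  -0.   61.6 137.3] [[0.897, -0.443, 0.001], [-0.443, -0.897, 0.0], [0.001, -0.0, -1.0]]
[[-0.442, 0.858, 0.263, 0.52], [-0.897, -0.422, -0.132, 0.256], [-0.002, -0.294, 0.956, 0.385], [0.0, 0.0, 0.0, 1.0]] [[297.3, 0.0, 256.5], [0.0, 297.3, 191.1], [0.0, 0.0, 1.0]]
block_clamp [([0.5412, 0.243, 0.0407], 0.6), ([0.2388, 0.3247, 0.036], 0.59)]
block_screw_head [([0.5446, 0.2409, 0.1217], 0.69)]
block_screw_line [([0.5445, 0.2371, 0.1175], 0.88)]
centre px [259.16247482  79.54236456]
crop 159 4
```

View pics/w3.png

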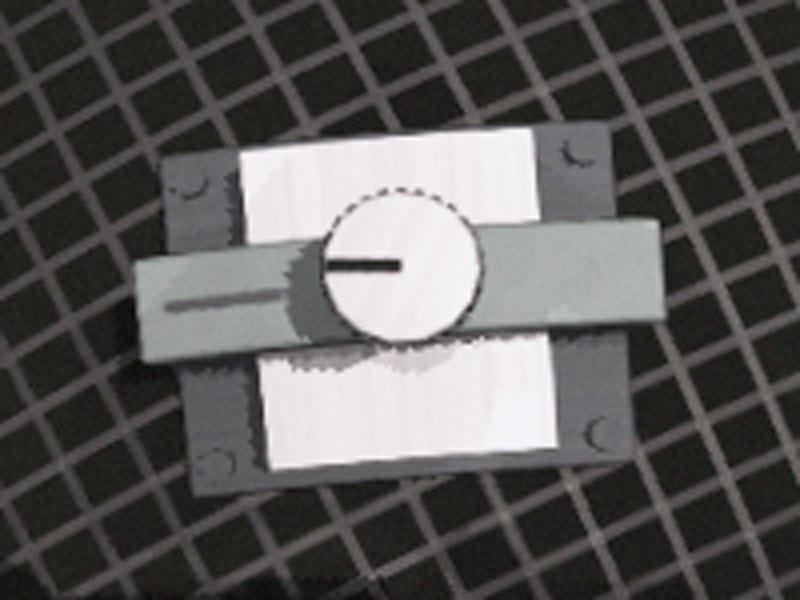

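The line now runs from (401,267) to (328,265) and the notch from (168,306) to (283,294). The line sits slightly clockwise past the notch direction. I'll measure the angle.

```bash
sed -e 's/w1_pose/w3_pose/;s/\[90,19\]/[159,4]/;s/B=f(\[.*\],.080)/B=f([(134,263),(143,363),(658,219),(664,318)],.080)/;s/(285,153),(365,212)/(168,306),(283,294)/;s/(425,275),(371,321)/(401,267),(328,265)/;s/(428,275)/(403,267)/' ang.py > ang3.py; python3 ang3.py; python3 d.py .54 .24 .2
```

```text
bridge mid [0.54512561 0.24139242] dir 68.83657783563133 68.96023336869526 len 0.134187636581329 0.026401962117595656
notch [[0.56708339 0.29632426]
 [0.55592245 0.26892206]] 67.83889201957692 line [[0.54506677 0.24143673]
 [0.55260539 0.2555016 ]] 61.80917997828999 len 0.015957789921318632 head [0.54487482 0.24104456]
10.0 [ 20.9  23.3  95.1  -0.   61.6 137.4] yaw -26.444909007263703 tool shift cm [10.38  0.46  2.26] F [ 0.1 -0.6 -0.4] M [ 0.093  0.022 -0.005] op 0.9945496534687827
```

```bash
python3 -c "
from rig import bot
print(bot.hand_in())"
```

```text
the job is handed in; nothing more can be done
None
```

I turned the thumbscrew of the grey clamp with the block clockwise by about 86° at the gripper, let go and handed the job in at about 10 s.

- **Resistance:** the moment about the screw axis was about 0.03 N m while it turned freely. It rose to 0.22 N m near the predicted seat angle, and I stopped at 0.46 N m. The slope of about 1.9 N m/rad matches the 2 N m/rad given.
- **Line position after release:** the last wrist picture puts the line about 6.7° (0.12 rad) past the notch. That is inside the snug range, well short of 0.4 rad, and means it is still seated.
- **Slight disagreement:** gripper yaw put the line about 0.16 rad past the notch and the torque about 0.13 rad. The picture's 0.12 rad could reflect a little spring-back or measurement error.
- **Robot clear:** the gripper is open and about 10 cm to the side and above, with forces near zero.
- **Empty clamp:** I never touched it. I did not look at it again at the end.

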